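# Run the blank on the colorimeter

## Robot

A 6-joint arm with a two-finger parallel gripper is mounted at the origin on the work surface. World frame = base frame: x ahead of the robot, y to its left, z up, the work surface at z = 0. Lengths are in m, angles in rad, forces in N, time in s.
With the tool pointing down it reaches from about 0.375 to 0.75 m from the base axis. Payload 9 kg.
Tool frame: the origin (TCP) lies midway between the tips of the shut fingers; the grasp point (between the pads) lies bot.grasp_offset behind it (bot.grasp_offset is the distance from the TCP to the grasp point, in m); z points along the fingers, y is the direction in which the jaws open and shut (so a half turn about z gives the same grasp; the last joint's range is limited). The gripper opens to 85 mm and grips with 20 to 120 N. Pads are 22 mm wide; open, the fingers measure 114 mm over their backs; the gripper's body (76 mm by 85 mm) begins 54 mm behind the grasp point. The pads swing forward as they close: fully open they stand 13 mm farther back than shut.
Start: joints at [-1.331, 0.104, 0.097, 1.564, 0, 1.353], TCP at [0.265, -0.538, 0.231] pointing down, gripper open.
Joint ranges: [-2.99, 2.99], [-0.84, 1.86], [-1.1, 1.16], [-1.84, 2.11], [-1.51, 1.56], [-3.14, 3.14]. Speed limits (rad/s): [2.22, 2.22, 2.57, 3.14, 3.14, 3.14].

## Interface

Orientations are given as a rotation vector (axis times angle).
In Python, from bench import bot, viewer gives the robot as it stands.
- The arm moves only by the tool drive_tool, never from a script. Its argument "steps" is text: rows parted by semicolons, each of 4 numbers parted by spaces: the shift along the tool's x, y, z in m, then the turn about the tool's z in rad. A call has 1 to 5 rows; each row shifts and turns the commanded pose from where the row before left it, along the tool's axes as they then stand; what a row does not reach is not made up. A row lasts 1/8 s, in which the tool goes at most 62.5 mm and 10.7 degrees, less where a joint would pass 70% of its speed; a pose out of reach is approached as far as the arm can. A call is refused whole if a number of a shift passes 0.0625 or a number of a turn 0.188, either way. A call with a gripper value outside its range is refused whole. "gripper" is the finger opening in m, from 0 to 0.0854, set as the call begins (left out, the last holds). The fingers move at their own pace and stop on an object; the grip force is fixed at half the most. Time passes only in rows, so rows that do not move let the fingers close. It gives the time, the measured TCP pose, the force and the opening at its end, in the units of the state.
- bot.sense(): the state, without advancing time (a new reading comes with each control period).
- viewer.read_camera(name): name is "side" or "top"; returns the picture (480x640x3 uint8, blue, green, red); there is no depth.
- viewer.get_calibration(name): a dict with "vertical_fov" (degrees; the focal length in pixels is half the picture's height over the tangent of half this angle, whatever the lens; pixels are square), "cx", "cy" (the principal point, pixels), "dist_coeffs" ([k1, k2, p1, p2, k3] as OpenCV has them; the pictures are not rectified), "T" (4x4, takes a point from camera to world coordinates). Camera axes: x right, y down, z forward; pixel columns grow to the right and rows downward; lengths in m; the calibration is good to about 2 mm. A picture is of the moment at which its call begins. get_calibration takes no time and is no camera call.
- bot.job_done(): hands the job in, once; it reports no verdict.
The state is a dict: "time": time; "joints": joint angles; "dq": joint speeds; "effort": joint torques, N m; "eef_pos": TCP position; "eef_rot": TCP orientation; "contact_force": force on the tool from outside, world axes, zero at the start; "wrist_torque": the same for the moment, N m; "opening": finger opening in m.
Only numpy, scipy, OpenCV 4.12 (cv2) and the standard library are available. Lean on these libraries where they do the work, as an engineer would, in place of code of your own. Each camera call takes 0.05 s, during which the arm holds its last target.

## Task

Run the blank on the bench colorimeter, whose blank cuvette is already in the well: push the hinged sample lid fully shut, then tap the wavelength key (second from the left in the row of four round keys, as seen from the key side), then the long bar-shaped zero key, then the square read key, letting each spring back up before the next. Use light touches of the fingertips only, with no key pressed before the lid is shut. Do not press the other round keys, do not lift or shift the meter, and leave the things standing around it where they are.

Things in the scene. Friction and masses are not known exactly. Their poses are not given: they have to be found in the camera images.
- meter: bench colorimeter: low white wedge-shaped case on rubber feet, 240 mm wide (its y), 204 mm deep (its x), loose on the bench, about 2 kg. Origin: centre of its underside, on the bench; z up, x from its front (the key side, nearest the robot) to its back, y to its left as seen by someone facing the keys
- panel (a point): middle of the meter's top panel, 68 mm above the bench. The panel is a plane that rises to the back by 0.12 rad (56 mm high at the front, 80 mm at the back); the point's z is its normal. Near its front are a bar key and a square key, 48 mm farther back four round keys 40 mm apart, at the back the lid (left) and a flat display (right). All keys are the same pale grey, 7.5 mm proud
- lid (a joint): angle of the grey sample lid at the meter's back left: 0 = fully shut (parallel to the panel), grows as it opens upward; 0.6 to 1.2 rad at the start. It hinges at its back edge, about the meter's y; stiff, it stays where it is left (about 1 N at the free edge moves it)
- lid_hinge (a point): the lid's hinge axis, mid-length. The lid is a plate 66 mm long from the hinge to its front edge, 62 mm wide, 10 mm thick; its underside passes through the axis, its outer (upper) face lies 10 mm from it. Shut, the outer face is 19 mm above the panel
- lid_edge (a point): middle of the lid's front (free) edge on its outer face; a finger tab 24 mm wide and 8 mm long sticks out beyond it
- round1_top (a point): centre of the upper face of the first (leftmost) of the four round wavelength keys, 18 mm across; the keys move along the normal of the panel
- round2_top (a point): centre of the upper face of the second from the left of the four round wavelength keys, 18 mm across: the one to tap; the keys move along the normal of the panel
- round3_top (a point): centre of the upper face of the third from the left of the four round wavelength keys, 18 mm across; the keys move along the normal of the panel
- round4_top (a point): centre of the upper face of the fourth (rightmost) of the four round wavelength keys, 18 mm across; the keys move along the normal of the panel
- zero_key_top (a point): centre of the upper face of the zero key, the one long bar (52 mm along the meter's y, 16 mm deep), front left; the keys move along the normal of the panel
- read_key_top (a point): centre of the upper face of the read key, the one square (24 x 24 mm), front right; the keys move along the normal of the panel
- round1 (a joint): how far round1 is pressed: 0 = up, 0.004 m = fully down (spring: 1.5 N to start, 3.5 N fully down). It registers a tap at 0.002 m held for 0.1 s and springs back when let go
- round2 (a joint): how far round2 is pressed: 0 = up, 0.004 m = fully down (spring: 1.5 N to start, 3.5 N fully down). It registers a tap at 0.002 m held for 0.1 s and springs back when let go
- round3 (a joint): how far round3 is pressed: 0 = up, 0.004 m = fully down (spring: 1.5 N to start, 3.5 N fully down). It registers a tap at 0.002 m held for 0.1 s and springs back when let go
- round4 (a joint): how far round4 is pressed: 0 = up, 0.004 m = fully down (spring: 1.5 N to start, 3.5 N fully down). It registers a tap at 0.002 m held for 0.1 s and springs back when let go
- zero_key (a joint): how far zero_key is pressed: 0 = up, 0.004 m = fully down (spring: 1.5 N to start, 3.5 N fully down). It registers a tap at 0.002 m held for 0.1 s and springs back when let go
- read_key (a joint): how far read_key is pressed: 0 = up, 0.004 m = fully down (spring: 1.5 N to start, 3.5 N fully down). It registers a tap at 0.002 m held for 0.1 s and springs back when let go
- dropper: amber dropper bottle, 38 mm across, 91 mm tall, standing just left of the meter; origin at the centre of its foot
- rack: white cuvette rack, 136 x 46 mm, with cuvettes up to 49 mm high, standing just right of the meter; origin at the centre of its underside, long side along its x
- dish: covered Petri dish with a leaf, 90 mm across, 15 mm high, in front of the meter on the left; origin at the centre of its underside
- pinbox: open wooden box of T-pins, 56 x 86 mm, 26 mm high, in front of the meter on the right; origin at the centre of its underside
- dishes: stack of three small Petri dishes, 60 mm across, 46 mm high, at the left of the bench; origin at the centre of its underside
- ruler_a: red plastic ruler, 306 x 30 x 4 mm, lying at the left of the bench; origin at the centre of its underside, length along x
- ruler_b: green plastic ruler, 306 x 30 x 4 mm, lying farther left; origin at the centre of its underside, length along x

How it is judged:
On the way, in this order (a step that is already met when the one before it is completed fails the run):
1. the sample lid is fully shut, no key pressed yet (value of joint lid below 0.04 rad and value of joint each of round1, round2, round3, round4, zero_key, read_key below 0.0007 m), for 0.2 s.
2. the second round key from the left is tapped, lid shut, no other key down (value of joint round2 above 0.002 m and value of joint lid below 0.04 rad and value of joint each of round1, round3, round4, zero_key, read_key below 0.0007 m), for 0.1 s.
3. then, that key up again, the bar-shaped zero key is tapped (value of joint zero_key above 0.002 m and value of joint lid below 0.04 rad and value of joint each of round1, round2, round3, round4, read_key below 0.0007 m), for 0.1 s.
4. then, that key up again, the square read key is tapped (value of joint read_key above 0.002 m and value of joint lid below 0.04 rad and value of joint each of round1, round2, round3, round4, zero_key below 0.0007 m), for 0.1 s.
At the end, for the whole second after the job is handed in: The lid is shut (within 0.04 rad), all six keys are up (within 0.7 mm), the meter stands level within 12 mm of where it was, and every loose thing around it is within 15 mm of where it was (all of step 1 and distance of meter from where it was at the start of the episode below 0.012 m and angle between meter's own z axis and vertical below 0.03 rad and distance of each of dropper, rack, dish, dishes, pinbox, ruler_a, ruler_b from where it was at the start of the episode below 0.015 m); the robot touches nothing.
It fails at once if one of the other round keys is pressed (value of joint any of round1, round3, round4 above 0.002 m).
It fails at once if a key is pressed while the lid is open (value of joint lid above 0.1 rad and value of joint any of round1, round2, round3, round4, zero_key, read_key above 0.002 m).
It fails at once if the robot presses on the meter with more than 30 N (contact force between any of the fingers, the arm and meter above 30 N).
It fails at once if the meter is lifted, or shifted by more than 15 mm (distance of meter from where it was at the start of the episode above 0.015 m or angle between meter's own z axis and vertical above 0.08 rad).
It fails at once if a thing standing around is lifted or shifted by more than 20 mm (distance of any of dropper, rack, dish, dishes, pinbox, ruler_a, ruler_b from where it was at the start of the episode above 0.02 m).
It also fails if it takes over 53 s, if anything falls off the work surface, if the arm or the gripper's body presses on something with over 40 N, if the wrist force passes 120 N, or if a joint passes its speed limit or range.

## Working session

There is one attempt and no reset: what is moved stays moved. The work goes in short steps, Python scripts to look and compute and a tool call to move; the robot and the scene stay as the last step left them, time stands still between calls to the robot, and variables do not carry over. Pictures are saved under pics/ and viewed, and the job is handed in when it is done.

Besides the shell and the picture viewer there is one more tool, called after "Request:" as name(argument=value, ...), one argument or row to a line, values as JSON. drive_tool: Moves the arm, as the interface text tells. Its arguments: {"type":"object","properties":{"steps":{"type":"string"},"gripper":{"type":"number"}},"required":["steps"]}

```bash
mkdir -p pics; ls
python3 - <<'E'
from bench import bot, viewer
import cv2
for n in("side","top"):
    im=viewer.read_camera(n); cv2.imwrite(f"pics/{n}0.png",im)
    print(n,viewer.get_calibration(n))
print(bot.sense(),bot.grasp_offset)
E
```

```text
pics
side {'vertical_fov': 55.874692053515055, 'cx': 316.2516882447518, 'cy': 235.30358188408678, 'dist_coeffs': array([0.00527151, 0.        , 0.        , 0.        , 0.        ]), 'T': array([[-0.67776424, -0.43755533,  0.59091537,  0.03574811],
       [-0.73516638,  0.38918354, -0.55503744,  0.66398536],
       [ 0.01288506, -0.81060564, -0.58545065,  0.58218435],
       [ 0.        ,  0.        ,  0.        ,  1.        ]])}
top {'vertical_fov': 44.02026766635777, 'cx': 322.22552962886147, 'cy': 242.91413521491634, 'dist_coeffs': array([-0.041625,  0.      ,  0.      ,  0.      ,  0.      ]), 'T': array([[-0.00965999, -0.98962392,  0.14335681,  0.34792018],
       [-0.99974952,  0.01245272,  0.01859647,  0.16905916],
       [-0.02018869, -0.14314126, -0.98949634,  1.35827753],
       [ 0.        ,  0.        ,  0.        ,  1.        ]])}
{'time': 0.1, 'joints': array([-1.33070858e+00,  1.04625535e-01,  9.65625508e-02,  1.56386975e+00,
        1.54317683e-05,  1.35304137e+00]), 'dq': array([ 0.00033308, -0.00113912,  0.00187948, -0.00055219,  0.00010664,
        0.00091931]), 'effort': array([ 8.26036819e-03, -5.58211577e+01,  5.04716206e+01,  1.33147501e-02,
       -2.82026513e-04, -2.25668128e-05]), 'eef_pos': array([ 0.26512415, -0.53793723,  0.23061683]), 'eef_rot': array([-3.05852710e+00, -7.12654747e-01, -4.30478711e-06]), 'contact_force': array([1.39731218, 0.20102875, 0.7588612 ]), 'wrist_torque': array([ 0.03078348,  0.03813693, -0.01525853]), 'opening': 0.0854004839906785} 0.0187
```

View pics/side0.png

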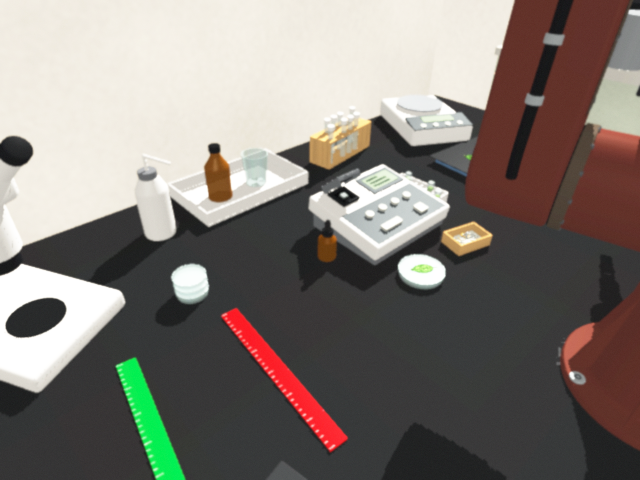

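View pics/top0.png

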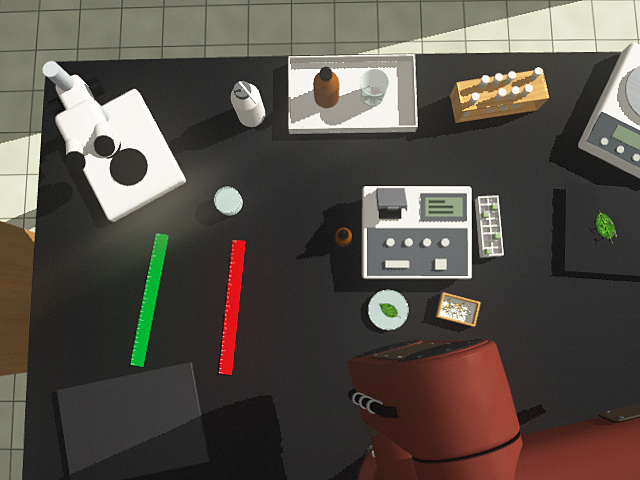

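The top view shows the meter at about (362–471, 186–278). The round keys run from (390,242) to (445,242), the bar is at (397,264), the square at (441,264) and the lid at (391,200). In the side view, the meter is near (380,210) and the lid stands open at (340,180). I'll zoom in to refine these.

Run:
```python
import cv2
a=cv2.imread('pics/top0.png')[175:290,350:515]; cv2.imwrite('pics/topz.png',cv2.resize(a,None,fx=4.8,fy=4.8,interpolation=cv2.INTER_CUBIC))
a=cv2.imread('pics/side0.png')[155:270,300:460]; cv2.imwrite('pics/sidez.png',cv2.resize(a,None,fx=5,fy=5,interpolation=cv2.INTER_CUBIC))
```

```text
(no output)
```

View pics/topz.png

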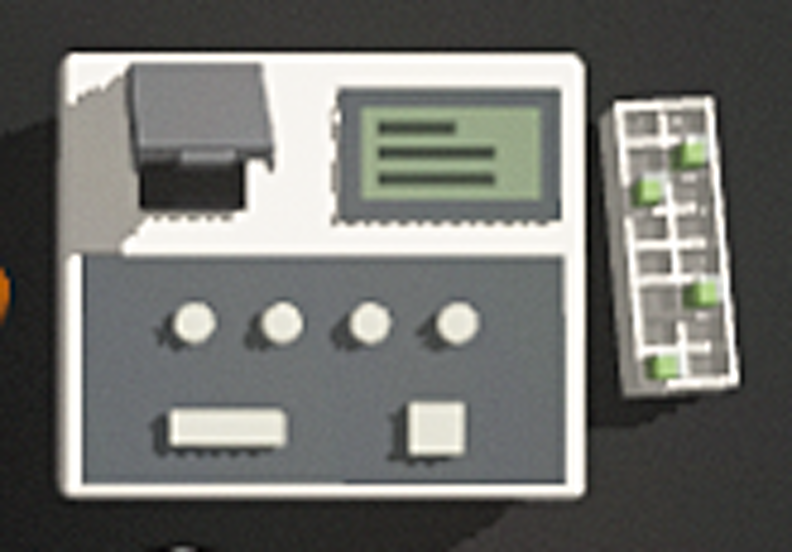

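View pics/sidez.png

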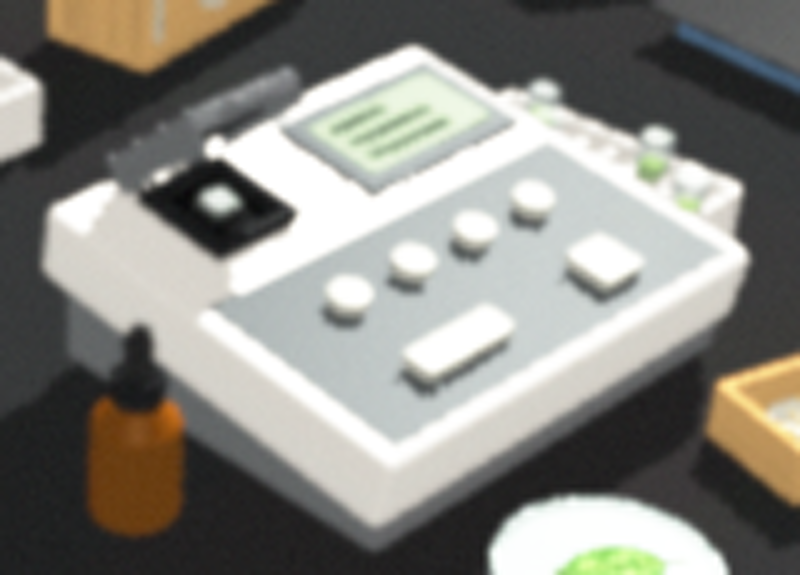

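```bash
cat > h.py <<'E'
import numpy as np,cv2
from bench import viewer
def cal(n):
    c=viewer.get_calibration(n);f=240/np.tan(np.radians(c['vertical_fov']/2))
    return np.array([[f,0,c['cx']],[0,f,c['cy']],[0,0,1]]),np.array(c['dist_coeffs']),np.array(c['T'])
def ray(n,p):
    K,d,T=cal(n);u=cv2.undistortPoints(np.array([[p]],float),K,d)[0,0]
    v=T[:3,:3]@np.array([u[0],u[1],1]);return T[:3,3],v/np.linalg.norm(v)
def tri(pt,ps):
    (o1,a),(o2,b)=ray('top',pt),ray('side',ps)
    s=np.linalg.lstsq(np.c_[a,-b],o2-o1,rcond=None)[0]
    p,q=o1+s[0]*a,o2+s[1]*b
    return (p+q)/2,np.linalg.norm(p-q)
def plane(n,p,z):
    o,v=ray(n,p);return o+v*(z-o[2])/v[2]
def proj(n,P):
    K,d,T=cal(n);R=T[:3,:3].T
    return cv2.projectPoints(np.array(P,float).reshape(-1,3),cv2.Rodrigues(R)[0],-R@T[:3,3],K,d)[0][:,0]
def tz(x,y):return ((x+.5)/4.8-.5+350,(y+.5)/4.8-.5+175)
def sz(x,y):return ((x+.5)/5-.5+300,(y+.5)/5-.5+155)
E
python3 - <<'E'
from h import *
np.set_printoptions(precision=4,suppress=True)
# blobs in top
im=cv2.imread('pics/top0.png')
m=(im.min(2)>150).astype(np.uint8)
n,l,s,c=cv2.connectedComponentsWithStats(m)
for i in range(1,n):
    if 370<c[i][0]<465 and 230<c[i][1]<272 and s[i][4]<500: print(c[i],s[i])
T=dict(r1=(194,322),r2=(282,323),r3=(370,323),r4=(458,323),bar=(228,427),sq=(437,428))
S=dict(r1=(349,292),r2=(413,260),r3=(474,227),r4=(533,197),bar=(459,341),sq=(604,262))
for k in T:
    P,e=tri(tz(*T[k]),sz(*S[k]));print(k,P,e, tz(*T[k]))
# case corners top-face: z .056 front, .080 back
for q,z in (((60,495),.056),((585,495),.056),((585,55),.08),((60,55),.08)):print(plane('top',tz(*q),z))
print(tri(tz(60,495),sz(390,455)))
E
```

```text
[390.2593 241.5926] [387 238   8   8  54]
[408.434  241.6604] [405 238   8   8  53]
[426.7455 241.6727] [423 238   8   9  55]
[444.9107 241.7143] [441 238   9   9  56]
[440.5    263.9231] [435 259  12  11 130]
[397.0681 263.5236] [385 260  25   8 191]
r1 [0.5351 0.045  0.0724] 3.4384451919253594e-05 (390.0208333333333, 241.6875)
r2 [0.5343 0.005  0.0717] 0.00035494002280545705 (408.3541666666667, 241.89583333333334)
r3 [ 0.5339 -0.0349  0.0721] 0.0005469833749406505 (426.6875, 241.89583333333334)
r4 [ 0.5333 -0.0751  0.0716] 0.0003447775249515711 (445.02083333333337, 241.89583333333334)
bar [0.4876 0.0301 0.0653] 0.00013139423551380817 (397.1041666666667, 263.5625)
sq [ 0.4861 -0.0651  0.0642] 4.392035134515623e-05 (440.64583333333337, 263.77083333333337)
[0.4583 0.1067 0.056 ]
[ 0.4553 -0.1331  0.056 ]
[ 0.6554 -0.1368  0.08  ]
[0.6586 0.1039 0.08  ]
(array([0.4576, 0.107 , 0.0628]), np.float64(0.00010735668611002526))
```

Run:
```python
import cv2
a=cv2.imread('pics/top0.png')[180:225,365:415]; b=cv2.imread('pics/side0.png')[160:205,315:365]
cv2.imwrite('pics/lid.png',cv2.hconcat([cv2.resize(x,None,fx=8,fy=8,interpolation=cv2.INTER_CUBIC) for x in(a,b)]))
```

```text
(no output)
```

View pics/lid.png

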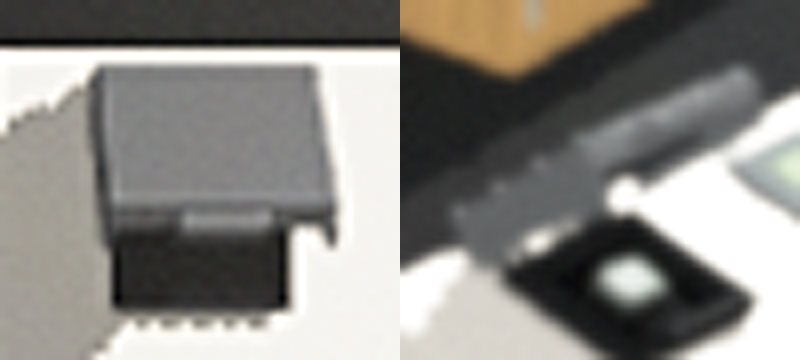

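Run:
```python
from h import *
from scipy.optimize import fsolve
np.set_printoptions(precision=4,suppress=True)
yaw=-.015;R=np.array([[np.cos(yaw),-np.sin(yaw),0],[np.sin(yaw),np.cos(yaw),0],[0,0,1]]);C=np.array([.557,-.0145,0])
W=lambda p:C+R@np.array(p)
def lid(hx,hy,a,x,z): # x dist from hinge toward front, z above underside
    t=.12; hz=.068+hx*np.tan(t)+.009/np.cos(t)
    b=a-t
    return W([hx-x*np.cos(b)+z*np.sin(b),hy,hz+x*np.sin(b)+z*np.cos(b)])
px=lambda x,y:((x+.5)/8-.5+365,(y+.5)/8-.5+180)
bk,fr=px(206,67),px(220,202)
f=lambda v:[proj('top',lid(v[0],v[1],v[2],0,.01))[0,1]-bk[1],proj('top',lid(v[0],v[1],v[2],.066,.01))[0,1]-fr[1],proj('top',lid(v[0],v[1],v[2],0.066,.01))[0,0]-fr[0]]
for a0 in(.5,.9,1.2):
    v=fsolve(f,[.09,.05,a0]);print(v,'edge',lid(*v,.066,.01),'tab',lid(*v,.074,.01),'hinge',lid(*v,0,0),'shut edge',lid(v[0],v[1],0,.066,.01))
    s=proj('side',[lid(v[0],v[1]+d,v[2],x,.01) for d in(-.031,.031) for x in(0,.066)]); print((s-[315,160]+.5)*8-.5)
for k,p in dict(r1=(-.0235,.06,),r2=(-.0235,.02)).items():print(k,W([*p,0]))
for nm,P in dict(r1=[.5351,.045,.0724],r2=[.5343,.005,.0717],bar=[.4876,.0301,.0653],sq=[.4861,-.0651,.0642]).items():print(nm,R.T@(np.array(P)-C))
```

```text
[0.0852 0.0605 0.8938] edge [0.6029 0.0453 0.1406] tab [0.5972 0.0454 0.1462] hinge [0.6431 0.0447 0.0873] shut edge [0.5764 0.0457 0.0894]
[[213.6988 152.4084]
 [347.0276  63.6142]
 [ 49.1242 224.7323]
 [177.4497 137.0363]]
[0.0852 0.0605 0.8938] edge [0.6029 0.0453 0.1406] tab [0.5972 0.0454 0.1462] hinge [0.6431 0.0447 0.0873] shut edge [0.5764 0.0457 0.0894]
[[213.6988 152.4084]
 [347.0276  63.6142]
 [ 49.1242 224.7323]
 [177.4497 137.0363]]
[0.0852 0.0605 0.8938] edge [0.6029 0.0453 0.1406] tab [0.5972 0.0454 0.1462] hinge [0.6431 0.0447 0.0873] shut edge [0.5764 0.0457 0.0894]
[[213.6988 152.4084]
 [347.0276  63.6142]
 [ 49.1242 224.7323]
 [177.4497 137.0363]]
r1 [0.5344 0.0458 0.    ]
r2 [0.5338 0.0059 0.    ]
r1 [-0.0228  0.0592  0.0724]
r2 [-0.023   0.0192  0.0717]
bar [-0.0701  0.0436  0.0653]
sq [-0.0701 -0.0517  0.0642]
```

The side-view check agrees with the fit: the lid is open about 0.89 rad, with its edge near (0.603, 0.045, 0.141). I'll close the fingers and line the tool up with the meter.

Request:
drive_tool(
  steps="0 0 0 0.158; 0 0 0 0.158; 0 0 0 0.157",
  gripper=0,
)

```text
time: 0.48
eef_pos: [0.2651, -0.538, 0.2308]
eef_rot: [-3.141, 0.032, 0.0]
contact_force: [0.2, 0.7, -0.2]
opening: 0.0321
```

Request:
drive_tool(
  steps="0.031 -0.0535 0 0; 0.031 -0.0535 0 0; 0.031 -0.0535 0 0; 0.031 -0.0535 0 0; 0.031 -0.0535 0 0",
)

```text
time: 1.1
eef_pos: [0.4248, -0.2712, 0.231]
eef_rot: [-3.141, 0.024, -0.0]
contact_force: [0.8, -1.0, -0.4]
opening: 0.0002
```

Request:
drive_tool(
  steps="0.031 -0.0535 0 0; 0.031 -0.0535 0 0; 0.031 -0.0535 0 0; 0.031 -0.0535 0 0; 0.031 -0.0535 0 0",
)

```text
time: 1.72
eef_pos: [0.584, -0.006, 0.231]
eef_rot: [3.141, -0.024, -0.0]
contact_force: [0.3, -0.7, 0.9]
opening: -0.0004
```

Request:
drive_tool(
  steps="0 0 0 0; 0 0 0 0",
)

```text
time: 1.98
eef_pos: [0.583, -0.008, 0.2308]
eef_rot: [3.141, -0.023, -0.002]
contact_force: [-0.2, -0.5, 0.5]
opening: -0.0001
```

Request:
drive_tool(
  steps="0.014 -0.027 0.02 0; 0.014 -0.026 0.02 0; 0 0 0 0",
)

```text
time: 2.35
eef_pos: [0.6112, 0.0444, 0.1894]
eef_rot: [-3.141, 0.024, 0.005]
contact_force: [0.4, 0.2, -0.1]
opening: 0.0
```

Run:
```python
from bench import viewer
import cv2
a=viewer.read_camera('top')[150:310,340:520];b=viewer.read_camera('side')[100:280,280:480]
cv2.imwrite('pics/a1.png',cv2.hconcat([cv2.resize(x,(400,360),interpolation=cv2.INTER_CUBIC) for x in(a,b)]))
```

```text
(no output)
```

View pics/a1.png

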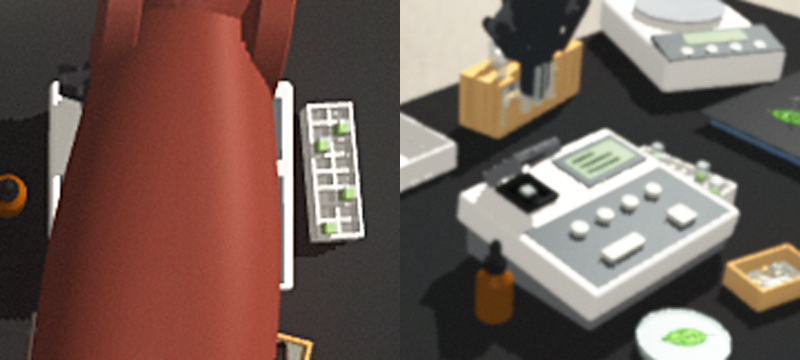

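The side view shows the fingertips above the lid with nothing else near them. Next I'll descend onto the lid.

Request:
drive_tool(
  steps="0 0 0.012 0; 0 0 0.012 0; 0 0 0.008 0; 0 0 0.006 0; 0 0 0.006 0",
)

```text
time: 3.08
eef_pos: [0.6121, 0.0445, 0.147]
eef_rot: [3.141, -0.024, 0.0]
contact_force: [0.5, 0.1, 0.1]
opening: 0.0002
```

Request:
drive_tool(
  steps="-0.001 0 0.006 0; -0.001 0 0.006 0; -0.001 0 0.006 0; -0.001 0 0.006 0; -0.001 0 0.006 0",
)

```text
time: 3.7
eef_pos: [0.6071, 0.0446, 0.1169]
eef_rot: [3.141, -0.024, 0.0]
contact_force: [0.1, -0.2, 1.6]
opening: 0.0001
```

Request:
drive_tool(
  steps="-0.002 0 0.005 0; -0.002 0 0.005 0; -0.002 0 0.004 0; -0.002 0 0.003 0",
)

```text
time: 4.2
eef_pos: [0.5991, 0.0447, 0.1001]
eef_rot: [3.141, -0.024, 0.0]
contact_force: [1.1, 0.1, 0.2]
opening: -0.0001
```

Request:
drive_tool(
  steps="-0.002 0 0.002 0; -0.002 0 0.002 0; 0 0 0.001 0; 0 0 0 0",
)

```text
time: 4.7
eef_pos: [0.595, 0.0448, 0.0952]
eef_rot: [3.141, -0.024, -0.0]
contact_force: [-0.7, 0.2, 0.3]
opening: 0.0
```

Request:
drive_tool(
  steps="0 0 0.001 0; 0 0 0.001 0; 0 0 0 0",
)

```text
time: 5.08
eef_pos: [0.5951, 0.0448, 0.0931]
eef_rot: [3.141, -0.024, -0.0]
contact_force: [0.5, -0.0, 0.3]
opening: 0.0
```

Request:
drive_tool(
  steps="0 0 0.001 0; 0 0 0.001 0; 0 0 0 0",
)

```text
time: 5.45
eef_pos: [0.5952, 0.0448, 0.0922]
eef_rot: [3.141, -0.024, 0.001]
contact_force: [-3.7, -0.2, 8.3]
opening: -0.0
```

The force rose to 8 N at z = 0.092, the height expected for a shut lid. I'll back off and check.

Request:
drive_tool(
  steps="0 0 -0.003 0; 0 0 -0.01 0; 0 0 -0.025 0; 0 0 -0.02 0; 0 0 0 0",
)

```text
time: 6.08
eef_pos: [0.5964, 0.0446, 0.1515]
eef_rot: [3.141, -0.024, 0.006]
contact_force: [-0.4, -0.7, 0.1]
opening: 0.0001
```

Run:
```python
from bench import viewer,bot
import cv2
b=viewer.read_camera('side');cv2.imwrite('pics/side2.png',b)
cv2.imwrite('pics/a2.png',cv2.resize(b[155:270,300:460],None,fx=5,fy=5,interpolation=cv2.INTER_CUBIC))
print(bot.sense()['eef_pos'])
```

```text
[0.59568663 0.0447272  0.14997357]
```

View pics/a2.png

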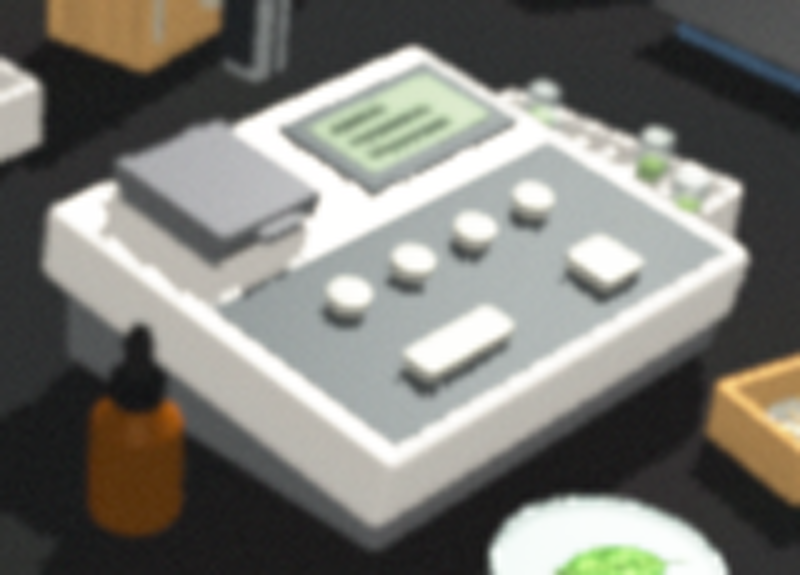

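The lid looks shut and the meter hasn't moved in the image. I'll compare the lid corners with the prediction for a shut lid.

Run:
```python
from h import *
yaw=-.015;R=np.array([[np.cos(yaw),-np.sin(yaw),0],[np.sin(yaw),np.cos(yaw),0],[0,0,1]]);C=np.array([.557,-.0145,0])
def lid(hx,hy,a,x,z):
    t=.12; hz=.068+hx*np.tan(t)+.009/np.cos(t); b=a-t
    return C+R@np.array([hx-x*np.cos(b)+z*np.sin(b),hy,hz+x*np.sin(b)+z*np.cos(b)])
for a in(0,.06,.12):
    s=proj('side',[lid(.0852,.0605+d,a,x,.01) for d in(-.031,.031) for x in(0,.066)]); print(a,((s-[300,155]+.5)*5-.5).round(0).tolist())
print(((proj('side',[[.5953,.0447,.15]])-[300,155])*5))
```

```text
0 [[222.0, 121.0], [328.0, 194.0], [118.0, 167.0], [225.0, 244.0]]
0.06 [[221.0, 121.0], [329.0, 186.0], [118.0, 166.0], [225.0, 236.0]]
0.12 [[220.0, 120.0], [329.0, 177.0], [117.0, 166.0], [225.0, 227.0]]
[[253.21630433  70.8046143 ]]
```

The corners match 0 rad. Next I'll move over round2 at about (0.534, 0.0055).

Request:
drive_tool(
  steps="-0.03 0.02 0 0; -0.031 0.02 0 0; 0 0 0.02 0; 0 0 0.02 0; 0 0 0.01 0",
)

```text
time: 6.75
eef_pos: [0.5327, 0.0064, 0.0966]
eef_rot: [-3.141, 0.023, 0.005]
contact_force: [-0.3, 0.1, -0.6]
opening: 0.0002
```

Request:
drive_tool(
  steps="0 0 0.01 0; 0 0 0.006 0; 0 0 0 0",
)

```text
time: 7.12
eef_pos: [0.5335, 0.0059, 0.083]
eef_rot: [-3.141, 0.024, 0.001]
contact_force: [-0.1, 0.2, 0.4]
opening: 0.0001
```

Run:
```python
from bench import viewer,bot
import cv2
b=viewer.read_camera('side')
cv2.imwrite('pics/a3.png',cv2.resize(b[155:270,300:460],None,fx=5,fy=5,interpolation=cv2.INTER_CUBIC))
s=bot.sense();print(s['eef_pos'],s['contact_force'])
```

```text
[0.53367372 0.00577597 0.08344294] [-0.89858392 -0.01702583 -0.13420288]
```

View pics/a3.png

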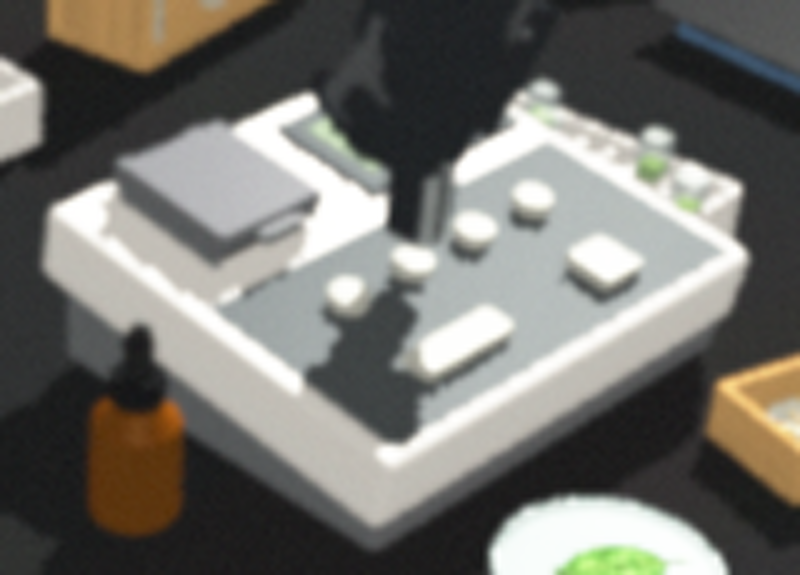

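The tip is centred over the second key at (413,262), roughly 10 mm above it.

Request:
drive_tool(
  steps="0 0 0.005 0; 0 0 0.004 0; 0 0 0.0015 0; 0 0 0 0",
)

```text
time: 7.68
eef_pos: [0.5336, 0.0057, 0.0729]
eef_rot: [3.141, -0.024, 0.0]
contact_force: [0.1, -0.1, 1.5]
opening: -0.0001
```

Request:
drive_tool(
  steps="0 0 0.001 0; 0 0 0 0",
)

```text
time: 7.92
eef_pos: [0.5337, 0.0057, 0.0719]
eef_rot: [3.141, -0.024, 0.001]
contact_force: [0.4, 0.2, 2.9]
opening: 0.0002
```

Request:
drive_tool(
  steps="0 0 0.001 0; 0 0 0 0",
)

```text
time: 8.18
eef_pos: [0.5337, 0.0057, 0.0709]
eef_rot: [3.141, -0.024, 0.001]
contact_force: [-0.0, 0.2, 2.9]
opening: -0.0001
```

Request:
drive_tool(
  steps="0 0 0.0007 0; 0 0 0 0",
)

```text
time: 8.43
eef_pos: [0.5338, 0.0057, 0.0703]
eef_rot: [3.141, -0.024, 0.001]
contact_force: [2.2, 0.3, 2.8]
opening: -0.0002
```

Request:
drive_tool(
  steps="0 0 0.0007 0; 0 0 0 0",
)

```text
time: 8.68
eef_pos: [0.5338, 0.0057, 0.0695]
eef_rot: [3.141, -0.024, 0.001]
contact_force: [1.5, 0.1, 3.3]
opening: -0.0001
```

Request:
drive_tool(
  steps="0 0 0.0007 0; 0 0 0 0",
)

```text
time: 8.93
eef_pos: [0.5338, 0.0057, 0.0693]
eef_rot: [3.141, -0.024, 0.001]
contact_force: [0.7, 0.7, 7.7]
opening: 0.0
```

Request:
drive_tool(
  steps="0 0 -0.004 0; 0 0 -0.01 0; 0 0 -0.01 0; 0 0 -0.006 0; 0 0 0 0",
)

```text
time: 9.55
eef_pos: [0.5338, 0.0057, 0.0992]
eef_rot: [3.141, -0.024, 0.001]
contact_force: [0.4, 0.3, 0.1]
opening: -0.0004
```

Round2 reached its stop at 7.7 N, 4 mm down, so that tap is full. Next is the zero key at (0.4876, 0.030).

Request:
drive_tool(
  steps="-0.023 -0.012 0 0; -0.0235 -0.012 0 0; 0 0 0.015 0; 0 0 0.006 0; 0 0 0 0",
)

```text
time: 10.18
eef_pos: [0.4872, 0.0302, 0.0768]
eef_rot: [-3.141, 0.025, 0.002]
contact_force: [-0.7, 0.1, -0.3]
opening: -0.0004
```

Run:
```python
from bench import viewer,bot
import cv2
b=viewer.read_camera('side')
cv2.imwrite('pics/a4.png',cv2.resize(b[155:270,300:460],None,fx=5,fy=5,interpolation=cv2.INTER_CUBIC))
s=bot.sense();print(s['eef_pos'],s['contact_force'])
```

```text
[0.48748562 0.03016227 0.07732986] [ 0.29251853 -0.02887475  0.14841948]
```

View pics/a4.png

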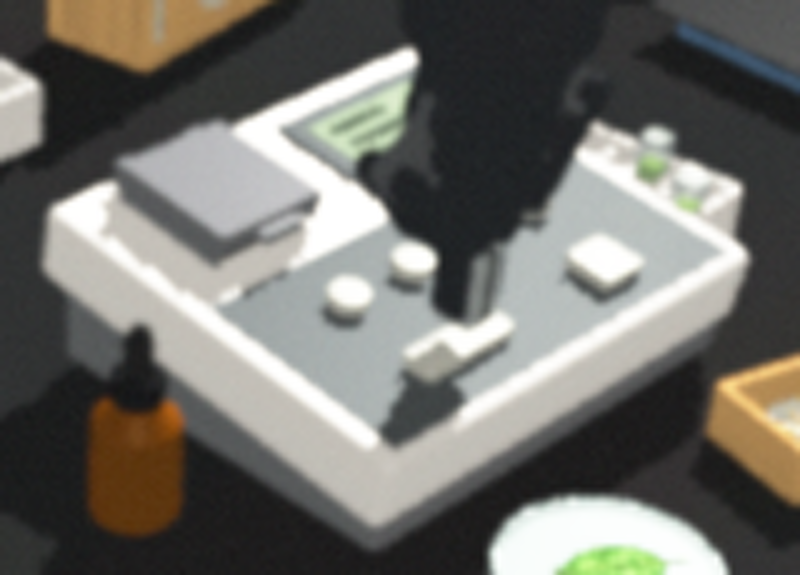

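The tip is over the middle of the bar near (462,320), and the round keys are up. I'll press to about z = 0.064.

Request:
drive_tool(
  steps="0 0 0.005 0; 0 0 0.004 0; 0 0 0.002 0; 0 0 0 0",
)

```text
time: 10.72
eef_pos: [0.4876, 0.0304, 0.0668]
eef_rot: [3.141, -0.024, 0.001]
contact_force: [-0.1, -0.5, 2.0]
opening: 0.0003
```

Request:
drive_tool(
  steps="0 0 0.001 0; 0 0 0.001 0; 0 0 0 0",
)

```text
time: 11.1
eef_pos: [0.4877, 0.0304, 0.0649]
eef_rot: [3.141, -0.024, 0.001]
contact_force: [1.9, -1.3, 3.4]
opening: 0.0003
```

Request:
drive_tool(
  steps="0 0 0.0007 0; 0 0 0 0",
)

```text
time: 11.35
eef_pos: [0.4878, 0.0303, 0.0642]
eef_rot: [3.141, -0.024, 0.001]
contact_force: [1.7, -0.3, 3.9]
opening: 0.0002
```

Request:
drive_tool(
  steps="0 0 0.0007 0; 0 0 0 0",
)

```text
time: 11.6
eef_pos: [0.4878, 0.0303, 0.0638]
eef_rot: [3.141, -0.024, 0.002]
contact_force: [2.2, -0.1, 7.2]
opening: -0.0003
```

Request:
drive_tool(
  steps="0 0 0.0007 0; 0 0 0 0",
)

```text
time: 11.85
eef_pos: [0.4879, 0.0303, 0.0636]
eef_rot: [3.141, -0.024, 0.002]
contact_force: [-1.8, -0.0, 11.1]
opening: -0.0002
```

Request:
drive_tool(
  steps="0 0 -0.004 0; 0 0 -0.01 0; 0 0 -0.01 0; 0 0 -0.006 0; 0 0 0 0",
)

```text
time: 12.48
eef_pos: [0.4876, 0.0304, 0.0931]
eef_rot: [3.141, -0.024, 0.001]
contact_force: [0.5, 0.3, 0.4]
opening: 0.0002
```

The zero key is fully down at its stop and released. Next is the read key.

Request:
drive_tool(
  steps="0 0.048 0 0; 0 0.0475 0 0; 0 0 0.01 0; 0 0 0.006 0; 0 0 0 0",
)

```text
time: 13.1
eef_pos: [0.4853, -0.0639, 0.0757]
eef_rot: [-3.141, 0.022, 0.002]
contact_force: [-0.4, 0.1, -0.1]
opening: -0.0002
```

Run:
```python
from bench import viewer,bot
import cv2
b=viewer.read_camera('side')
cv2.imwrite('pics/a5.png',cv2.resize(b[155:270,300:460],None,fx=5,fy=5,interpolation=cv2.INTER_CUBIC))
s=bot.sense();print(s['eef_pos'],s['contact_force'])
```

```text
[ 0.48561046 -0.06402216  0.07618871] [-0.23798383  0.21281475 -0.4939845 ]
```

View pics/a5.png

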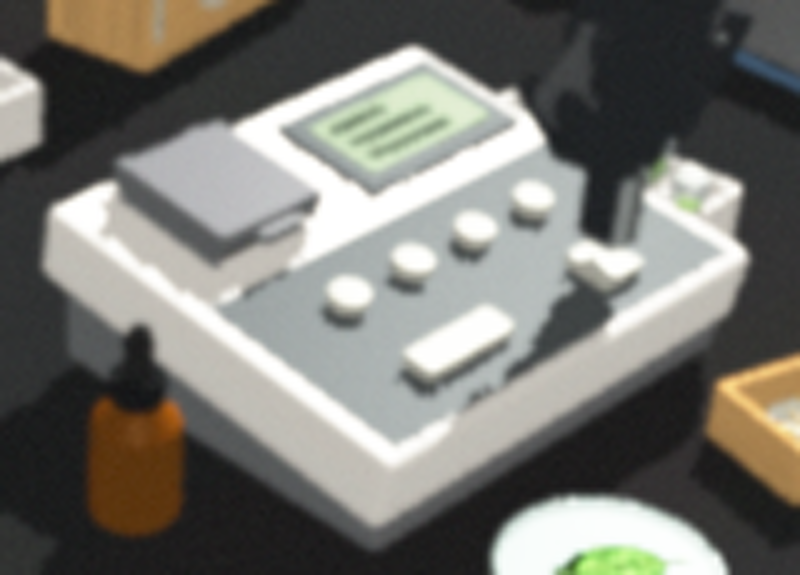

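The tip is over the square key near (605,245), and the other keys are up.

Request:
drive_tool(
  steps="0 0 0.005 0; 0 0 0.004 0; 0 0 0.001 0; 0 0 0 0",
)

```text
time: 13.65
eef_pos: [0.486, -0.0649, 0.0667]
eef_rot: [-3.141, 0.024, -0.0]
contact_force: [-0.2, 2.2, 2.6]
opening: 0.0001
```

Request:
drive_tool(
  steps="0 0 0.001 0; 0 0 0.001 0; 0 0 0 0",
)

```text
time: 14.02
eef_pos: [0.4861, -0.0651, 0.0647]
eef_rot: [3.141, -0.024, 0.001]
contact_force: [1.1, 2.4, 2.6]
opening: 0.0001
```

Request:
drive_tool(
  steps="0 0 0.0007 0; 0 0 0 0",
)

```text
time: 14.28
eef_pos: [0.4861, -0.0651, 0.064]
eef_rot: [3.141, -0.024, 0.001]
contact_force: [1.4, 2.0, 3.6]
opening: -0.0002
```

Request:
drive_tool(
  steps="0 0 0.0007 0; 0 0 0 0",
)

```text
time: 14.52
eef_pos: [0.4862, -0.0652, 0.0637]
eef_rot: [3.141, -0.024, 0.001]
contact_force: [0.6, 1.3, 7.2]
opening: -0.0002
```

Request:
drive_tool(
  steps="0 0 -0.004 0; 0 0 -0.015 0; 0 0 -0.04 0; 0 0 -0.05 0; 0 0 -0.03 0",
)

```text
time: 15.15
eef_pos: [0.4862, -0.0654, 0.2053]
eef_rot: [3.14, -0.024, 0.003]
contact_force: [0.4, 0.0, -0.5]
opening: -0.0002
```

Request:
drive_tool(
  steps="-0.02 0.05 0 0; -0.02 0.05 0 0; -0.02 0.05 0 0; 0 0.05 0 0; 0 0.05 0 0",
)

```text
time: 15.78
eef_pos: [0.4214, -0.3158, 0.203]
eef_rot: [3.141, -0.025, 0.0]
contact_force: [1.4, 1.0, 0.3]
opening: -0.0002
```

Request:
drive_tool(
  steps="0 0 0 0; 0 0 0 0",
)

```text
time: 16.02
eef_pos: [0.4218, -0.3138, 0.2024]
eef_rot: [-3.141, 0.025, 0.001]
contact_force: [0.5, 1.2, -0.9]
opening: 0.0006
```

Run:
```python
from bench import viewer,bot
import cv2,numpy as np
b=viewer.read_camera('side');t=viewer.read_camera('top')
a=cv2.imread('pics/side0.png');at=cv2.imread('pics/top0.png')
cv2.imwrite('pics/a6.png',cv2.hconcat([cv2.resize(b[155:280,300:500],(400,250)),cv2.resize(t[175:300,330:530],(400,250))]))
for n,p,q in(('side',a,b),('top',at,t)):
    d=(cv2.absdiff(p,q).max(2)>50).astype(np.uint8)
    k,_,s,c=cv2.connectedComponentsWithStats(d)
    print(n,[s[i].tolist() for i in range(1,k) if s[i][4]>12])
print(bot.sense()['eef_pos'])
```

```text
side [[487, 0, 30, 103, 225], [506, 0, 67, 179, 2304], [627, 0, 13, 20, 149], [569, 34, 71, 138, 4769], [636, 149, 4, 13, 38], [466, 154, 19, 54, 730], [559, 156, 27, 28, 300], [337, 169, 22, 10, 85], [324, 174, 40, 32, 506], [551, 183, 23, 41, 363], [324, 194, 9, 7, 13], [334, 201, 9, 7, 14], [542, 202, 11, 24, 47], [348, 208, 10, 6, 31], [460, 221, 33, 32, 727], [467, 247, 22, 12, 119], [599, 254, 15, 17, 189], [592, 322, 7, 16, 49]]
top [[383, 188, 14, 3, 41], [364, 193, 43, 36, 624], [609, 259, 10, 36, 80], [431, 303, 209, 160, 10096], [389, 341, 34, 10, 47], [431, 340, 85, 97, 5506], [417, 357, 13, 9, 44], [252, 363, 185, 117, 9186], [586, 429, 54, 51, 1361]]
[ 0.42223022 -0.31316286  0.20254453]
```

View pics/a6.png

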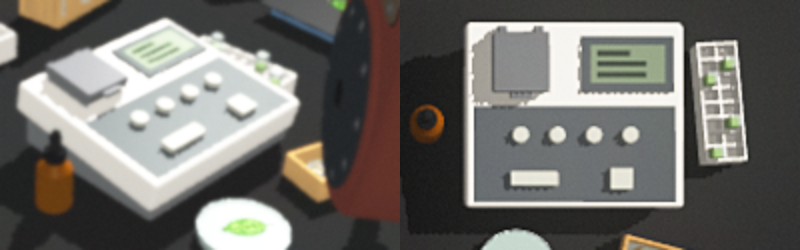

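The lid is shut and all the keys are up. The only changes in the images are the lid, the arm and its shadow, so the meter and the things around it haven't moved. I'm handing the job in.

```bash
python3 -c "
from bench import bot
bot.job_done()"
```

```text
the job is handed in; nothing more can be done
```

The blank has been run and handed in at about 16 s of the 53 s allowed. I shut the lid with closed fingertips, then tapped round key 2, the zero bar and the read key, lifting clear after each.

- **Lid:** it met its stop with about 8 N. In the side picture its corners then matched 0 rad to within about 2 pixels.
- **Keys:** each showed the spring force and then a firm stop, with peaks of 7.7 N (round 2), 11.1 N (zero) and 7.2 N (read), well under the 30 N limit.
- **Final pictures:** compared with the starting ones, only the lid, its shadow and the arm had changed. The meter and the things around it showed no shift, all keys were up, and the arm was clear.

No check failed or disagreed. Key travel was not read directly; I judged it from tip height and force. The hand-in gives no verdict.

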